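Shut the red air valve under the sliding cover

ROBOT

A 7-joint arm with a two-finger parallel gripper is mounted at the origin on the work surface. World frame = base frame: x ahead of the robot, y to its left, z up, the work surface at z = 0. Lengths are in mm, angles in rad, forces in N, time in s.
With the tool pointing down it reaches from about 425 to 1025 mm from the base axis. Payload 3.6 kg.
Tool frame: the origin (TCP) lies between the finger pads; the fingertips stand 22 mm ahead of it and the grasp point (between the pads) lies 3 mm ahead of it; z points along the fingers, y is the line along which they close (so a half turn about z gives the same grasp; the last joint's range is limited). The gripper opens to 85 mm and grips with 20 to 120 N. Pads are 22 mm wide; open, the fingers measure 114 mm over their backs; the gripper's body (76 mm by 85 mm) begins 54 mm behind the grasp point. The pads swing forward as they close: fully open they stand 13 mm farther back than shut.
Start: joints at [-0.093, 0.591, 0.048, 1.609, -0.033, 0.943, -0.034], TCP at [725.003, 0.004, 253.302] pointing down, gripper open.
Joint ranges: [-2.69, 2.69], [-0.47, 2.24], [-1.27, 1.36], [0.19, 2.51], [-1.53, 4.68], [0.08, 2.07], [-3.09, 3.09]. Speed limits (rad/s): [2.57, 2.57, 3.14, 3.14, 3.14, 3.14, 3.14].

INTERFACE

Orientations are given as a rotation vector (axis times angle).
In Python, from plant import * gives the robot as it stands.
- The arm moves only by the tool servo_tool, never from a script. Its argument "steps" is a list of rows, each an object of numbers: "tx", "ty", "tz": the shift along the tool's x, y, z in mm; "rx", "ry", "rz": the turn, a rotation vector about the tool's x, y, z in degrees; "gripper": the closure, from 0 (fully open) to 1 (shut). A call has exactly 8 rows; each row shifts and turns the commanded pose from where the row before left it, along the tool's axes as they then stand; what a row does not reach is not made up. A row lasts 1/10 s, in which the tool goes at most 50 mm and 8.59 degrees, less where a joint would pass 70% of its speed; a pose out of reach is approached as far as the arm can. A call with a gripper value outside its range is refused whole. The fingers move at their own pace and stop on an object; the grip force is fixed at half the most. Time passes only in rows, so rows that do not move let the fingers close, or fill a call up. It gives the time, the measured TCP pose, the force, the opening and the grip force at its end, in the units of the state.
- state(): the state, without advancing time (a new reading comes with each control period).
- get_image(name): name is "scene" or "side" or "wrist"; returns the picture (384x512x3 uint8, red, green, blue); there is no depth.
- get_calibration(name): a dict with "fx", "fy", "cx", "cy" (pixels), "distortion" ([k1, k2, p1, p2, k3] as OpenCV has them; the pictures are not rectified), "camera_from_world" (4x4, takes a point from world to camera coordinates); the wrist camera has in their place "T_tool_cam" (4x4, takes a point from camera to tool coordinates, whose origin is the TCP and whose axes are the flange's). Camera axes: x right, y up, looking along -z (the intrinsics and any distortion apply to the point x, -y, -z); pixel columns grow to the right and rows downward; lengths in mm; the calibration is good to about 2 mm. A picture is of the moment at which its call begins: read the wrist's pose just before it. get_calibration takes no time and is no camera call.
- hand_in(): hands the job in; it is judged then, once.
The state is a dict: "time_s": time; "joint_pos": joint angles; "qd": joint speeds; "joint_efforts": joint torques, N m; "ee_pos": TCP position; "tcp_rot": TCP orientation; "ft_force": force on the tool from outside, world axes, zero at the start; "torque": the same for the moment, N m; "gripper_width": finger opening in mm; "finger_force": force on a finger pad.
Only numpy, scipy, OpenCV 4.12 (cv2) and the standard library are available. Lean on these libraries where they do the work, as an engineer would, in place of code of your own. Each camera call takes 0.05 s, during which the arm holds its last target. There are 200 camera calls.

TASK

Shut off the red-handled air valve in the grey valve box. Push the box's yellow cover aside along its guides, over the fixed deck, all the way to the stop without lifting it; then push the red handle round until it stands square across its pipe. Leave the blue handle open and everything else on the bench where it is.

Things in the scene. Friction and masses are not known exactly. Their poses are not given: they have to be found in the camera images.
- valve_box: grey sheet-steel valve box bolted to the bench, 198 mm wide (its x), 520 mm long (its y); only its position and yaw vary. Origin at the centre of its underside. The cover rides along y on two ledges, top 80 mm above the bench, between guides 93 mm either side of the centre line that rise to 92 mm
- opening (a point): centre of the box's opening, at ledge height (80 mm above the bench): 150 mm clear in the box's x, 239 mm in y (box y -244 to -5 mm). A fixed deck closes the +y half. The end wall at the -y end (box y = -260 mm) is only 80 mm high, with two corner tabs 90 mm high more than 73 mm off the centre line, so the middle of the cover's -y end face is free to push
- stop (a point): middle of the stop at the box's +y end, box y = +254 mm: a wall 98 mm high that the cover's leading edge meets
- regulator (a point): top of the black and blue filter-regulator fixed behind the box (box x = +137, y = +200 mm), 190 mm high, about 60 mm wide, its pipe 75 mm further in y: keep clear
- cover: the yellow cover: a loose folded steel pan, 0.38 to 0.77 kg, 180 mm wide (x), 258 mm long (y), 20 mm thick, no handle, too wide to grasp. Origin at the centre of its underside, 10 mm below cover_center; axes as the box's within 2 degrees
- cover_center (a point): centre of the cover, half-way up. The cover lies 80 to 100 mm above the bench and slides along the box's y with 2 to 9 N of push in the middle of its -y end face, 3 mm side play. Closed, it hides both valves, this point at box y = -126 to -112 mm; it slides towards +y over the deck and meets the stop at y = +125 mm
- red_stem (a point): point on the upright turning axis of the valve with the RED handle, 63.5 mm above the bench, at the height of the middle of its handle; fixed, at box x = +20 mm and y = -185 or -85 mm (the two valves change places from start to start). Its pipe runs along the box's x, pipe top 39 mm, valve body top 45 mm above the bench
- red_grip (a point): middle of the red handle's sleeve, 45 mm from the stem axis. The sleeve is 18 mm wide, 11 mm thick (58 to 69 mm above the bench) and runs from 16 to 66 mm from the axis. Open, it points to the box's -x along its pipe
- handle_red (a joint): angle of the red handle, rad: 0 = open, along its pipe, pointing to the box's -x; pi/2 = shut, at its stop, square across the pipe and pointing to the box's +y (it turns clockwise seen from above). Starts at 0 to 0.1. About 4 N at the middle of the sleeve moves it, and it stays where it is left
- blue_stem (a point): the same point of the other valve, with the BLUE handle, alike in every way, 100 mm from the red one
- blue_grip (a point): point in the middle of the blue handle's sleeve, 45 mm from its stem axis
- handle_blue (a joint): angle of the blue handle, rad, in the same sense as the red one; it starts open, between 0 and 0.1
- spanner_mid (a point): bystander, to be left alone: a steel open-ended spanner lying flat, 180 mm long; point at its middle
- tape_mid (a point): bystander, to be left alone: a roll of blue tape lying flat, 100 mm across, 25 mm high; point at its centre
- jar_mid (a point): bystander, to be left alone: a white jar with a red cap, 60 mm across, 75 mm high; point half-way up
- coupler_mid (a point): bystander, to be left alone: a loose brass hose coupler standing on end, 34 mm across, 60 mm high; point half-way up
- spray_mid (a point): bystander, to be left alone: a white spray bottle with a red trigger head, 84 mm across, 220 mm high; point half-way up
- screwdriver_mid (a point): bystander, to be left alone: a screwdriver lying on the bench; point at its middle
- mug_mid (a point): bystander, to be left alone: a blue mug, 80 mm across, 90 mm high; point half-way up

How it is judged:
By the outcome, as a careful person would: the job done as asked, in the order asked, and still so for the second after the job is handed in, with the robot touching nothing.
It also fails if it takes over 51 s, if anything falls off the work surface, if the arm or the gripper's body presses on something with over 40 N, if the wrist force passes 120 N, or if a joint passes its speed limit or range.

## Working session

There is one attempt and no reset: what is moved stays moved. The work goes in short steps, Python scripts to look and compute and a tool call to move; the robot and the scene stay as the last step left them, time stands still between calls to the robot, and variables do not carry over. Pictures are saved under pics/ and viewed, at most 10 in all, crops included, and the job is handed in when it is done.

Besides the shell and the picture viewer there is one more tool, called after "Call:" as name([rows], argument=value, ...), one row to a line, values as JSON. servo_tool: Moves the arm, as the interface text tells. Its arguments: {"type":"object","properties":{"steps":{"type":"array"}},"required":["steps"]}

```bash
ls; mkdir -p pics
python3 - <<'E'
from plant import *
import cv2,numpy as np
s=state();print(s['time_s'],s['ee_pos'],s['tcp_rot'])
a=get_image("scene");b=get_image("side")
cv2.imwrite('pics/scene0.png',a[...,::-1]);cv2.imwrite('pics/side0.png',b[...,::-1])
cv2.imwrite('pics/both0.png',cv2.resize(np.vstack([a,b])[...,::-1],None,fx=.78,fy=.78))
for n in("scene","side","wrist"):
  print(n,get_calibration(n))
E
```

```text
pics
0.0 [ 7.24227693e+02 -2.17987937e-02  2.52160180e+02] [-2.2203682  -2.22045819  0.00257551]
scene {'fx': 361.9256941773782, 'fy': 361.9256941773782, 'cx': 259.05475791403626, 'cy': 191.94842749025904, 'distortion': array([-0.03569549,  0.        ,  0.        ,  0.        ,  0.        ]), 'camera_from_world': array([[ 8.90118340e-01,  4.55689028e-01, -6.07043174e-03,
        -4.78799118e+02],
       [-3.07813978e-01,  6.10983179e-01,  7.29349100e-01,
         5.87839173e+01],
       [ 3.36065315e-01, -6.47338447e-01,  6.84114785e-01,
        -1.41470634e+03],
       [ 0.00000000e+00,  0.00000000e+00,  0.00000000e+00,
         1.00000000e+00]])}
side {'fx': 425.5976973220542, 'fy': 425.5976973220542, 'cx': 256.7595719661691, 'cy': 196.18779025587975, 'distortion': array([-0.00832386,  0.        ,  0.        ,  0.        ,  0.        ]), 'camera_from_world': array([[-8.05918866e-01, -5.91630833e-01, -2.16272754e-02,
         4.37039202e+02],
       [ 3.77961317e-01, -5.42288844e-01,  7.50378606e-01,
        -3.16178305e+02],
       [-4.55675350e-01,  5.96570001e-01,  6.60654379e-01,
        -1.22031540e+03],
       [ 0.00000000e+00,  0.00000000e+00,  0.00000000e+00,
         1.00000000e+00]])}
wrist {'fx': 295.2368290701209, 'fy': 295.2368290701209, 'cx': 255.25248935667912, 'cy': 191.08287515807456, 'distortion': array([-0.07045201,  0.        ,  0.        ,  0.        ,  0.        ]), 'T_tool_cam': array([[ 1.98014725e-04,  9.65079985e-01,  2.61955307e-01,
         6.69802915e+01],
       [ 9.99999980e-01, -1.99821246e-04, -1.97409102e-05,
        -4.74428965e-01],
       [ 3.32926783e-05,  2.61955305e-01, -9.65080005e-01,
        -1.20416521e+02],
       [ 0.00000000e+00,  0.00000000e+00,  0.00000000e+00,
         1.00000000e+00]])}
```

View pics/scene0.png

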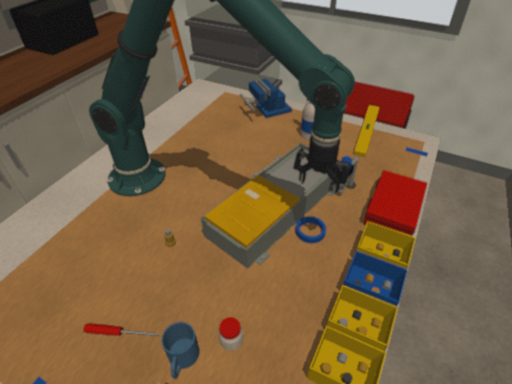

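View pics/side0.png

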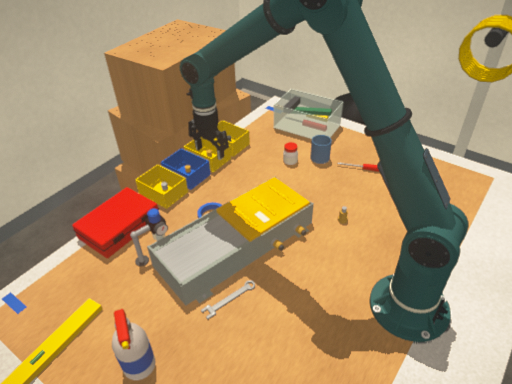

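The scene view shows the yellow cover at about (250,213), with the deck end behind it near (310,165). In the side view the cover is at about (265,208) and the deck at (210,255). The regulator is at (150,220).

```bash
cat > h.py <<'E'
from plant import *
import cv2,numpy as np
from scipy.spatial.transform import Rotation as R
def cam(n,s=None):
    c=get_calibration(n);K=np.array([[c['fx'],0,c['cx']],[0,c['fy'],c['cy']],[0,0,1]])
    if n=='wrist':
        T=np.eye(4);T[:3,:3]=R.from_rotvec(s['tcp_rot']).as_matrix();T[:3,3]=s['ee_pos'];W=T@c['T_tool_cam']
    else: W=np.linalg.inv(c['camera_from_world'])
    return K,c['distortion'],W
def ray(C,px):
    K,d,W=C;u=cv2.undistortPoints(np.float64(px).reshape(-1,1,2),K,d)[:,0]
    v=np.c_[u[:,0],-u[:,1],-np.ones(len(u))]@W[:3,:3].T
    return W[:3,3],v/np.linalg.norm(v,axis=1,keepdims=True)
def onz(C,px,z):
    o,v=ray(C,px);return o+v*((z-o[2])/v[:,2])[:,None]
def tri(C1,p1,C2,p2):
    o1,v1=ray(C1,p1);o2,v2=ray(C2,p2);out=[]
    for a,b in zip(v1,v2):
        t=np.linalg.lstsq(np.c_[a,-b],o2-o1,rcond=None)[0];P=o1+a*t[0];Q=o2+b*t[1];out.append(np.r_[(P+Q)/2,np.linalg.norm(P-Q)])
    return np.array(out)
def mask(img,lo,hi):
    return cv2.inRange(cv2.cvtColor(img,cv2.COLOR_RGB2HSV),np.array(lo),np.array(hi))
def blob(m,near):
    n,l,st,c=cv2.connectedComponentsWithStats(m);i=1+np.argmin([np.hypot(*(c[k]-near)) if st[k,4]>30 else 1e9 for k in range(1,n)])
    return np.uint8(l==i)*255
E
python3 - <<'E'
from h import *
np.set_printoptions(precision=1,suppress=True)
for n,near in(('scene',(250,213)),('side',(265,208))):
    a=cv2.imread(f'pics/{n}0.png')[...,::-1]
    h=cv2.cvtColor(a,cv2.COLOR_RGB2HSV)
    m=blob(mask(a,(22,180,90),(32,255,255)),near)
    print(n,(m>0).sum(),np.percentile(h[m>0][:,2],[2,10,25,50,75,90]))
    # top face only = bright
    for mm in (m,m&np.uint8(255*(h[...,2]>np.median(h[m>0][:,2])-20))):
        c=max(cv2.findContours(cv2.morphologyEx(mm,cv2.MORPH_CLOSE,np.ones((9,9))),0,2)[0],key=cv2.contourArea)
        hu=cv2.convexHull(c);q=cv2.approxPolyDP(hu,4,True)[:,0]
        print(q.tolist());P=onz(cam(n),q,100);print(P,'\n',np.linalg.norm(P-np.roll(P,-1,0),axis=1))
E
```

```text
scene 34 [162.7 167.  168.  171.5 173.  174. ]
[[261, 202], [262, 215], [257, 211]]
[[543.1   5.  100. ]
 [571.8 -44.8 100. ]
 [550.  -36.5 100. ]] 
 [57.5 23.3 42.1]
[[261, 202], [262, 215], [257, 211]]
[[543.1   5.  100. ]
 [571.8 -44.8 100. ]
 [550.  -36.5 100. ]] 
 [57.5 23.3 42.1]
side 2267 [225.3 244.  247.  248.  249.  250. ]
[[308, 201], [257, 234], [230, 203], [274, 177]]
[[ 418.3 -123.5  100. ]
 [ 468.1   96.2  100. ]
 [ 625.8   33.4  100. ]
 [ 583.7 -164.   100. ]] 
 [225.3 169.8 201.9 170.3]
[[308, 201], [261, 231], [235, 212], [230, 201], [274, 177]]
[[ 418.3 -123.5  100. ]
 [ 465.5   78.8  100. ]
 [ 585.    58.   100. ]
 [ 632.1   25.6  100. ]
 [ 583.7 -164.   100. ]] 
 [207.7 121.3  57.2 195.8 170.3]
```

Run:
```python
from h import *
np.set_printoptions(precision=1,suppress=True)
Q={}
for n,near in(('scene',(250,213)),('side',(265,208))):
    a=cv2.imread(f'pics/{n}0.png')[...,::-1]
    h=cv2.cvtColor(a,cv2.COLOR_RGB2HSV)
    print(n,[h[y,x].tolist() for x,y in ((235,210),(270,200),(230,237),(300,200),(262,232),(235,210),(215,150))])
    m=blob(mask(a,(21,200,130),(34,255,255)),near) if n=='side' else blob(mask(a,(20,200,175),(34,255,255)),near)
    c=max(cv2.findContours(cv2.morphologyEx(m,cv2.MORPH_CLOSE,np.ones((7,7))),0,2)[0],key=cv2.contourArea)
    q=cv2.approxPolyDP(cv2.convexHull(c),4,True)[:,0]
    print((m>0).sum(),q.tolist());P=onz(cam(n),q,100);print(P,'\n',np.linalg.norm(P-np.roll(P,-1,0),axis=1))
    o=a.copy();cv2.drawContours(o,[c],-1,(255,0,0),1);Q[n]=o[130:280,150:370]
cv2.imwrite('pics/crop1.png',cv2.resize(np.hstack([Q['scene'],Q['side']])[...,::-1],(800,273)))
```

```text
scene [[22, 240, 167], [21, 240, 170], [21, 92, 105], [20, 56, 68], [21, 243, 129], [22, 240, 167], [16, 151, 147]]
98 [[366, 238], [376, 241], [374, 249], [362, 245]]
[[885.2   9.8 100. ]
 [914.2  11.8 100. ]
 [916.3 -19.8 100. ]
 [881.7 -20.9 100. ]] 
 [29.1 31.6 34.6 30.9]
side [[22, 255, 227], [25, 255, 247], [20, 38, 122], [25, 255, 250], [21, 230, 175], [22, 255, 227], [24, 236, 160]]
2839 [[308, 201], [250, 240], [217, 210], [272, 178]]
[[ 418.3 -123.5  100. ]
 [ 470.6  128.6  100. ]
 [ 639.4   84.4  100. ]
 [ 586.3 -155.3  100. ]] 
 [257.5 174.4 245.6 171. ]
```

View pics/crop1.png

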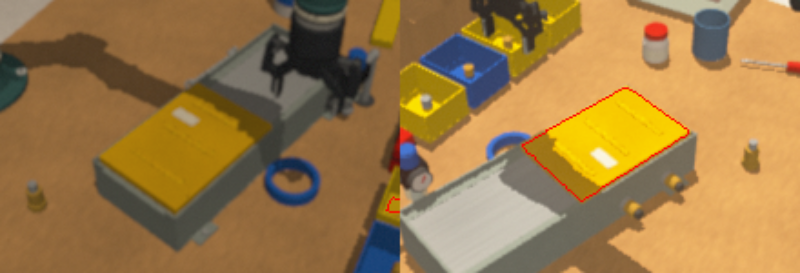

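The side-view contour follows the cover's top edges (257 × 174 mm, as it should). The scene mask needs a darker threshold.

Run:
```python
from h import *
np.set_printoptions(precision=1,suppress=True)
a=cv2.imread('pics/scene0.png')[...,::-1]
for v in (100,120,140,155):
    m=blob(mask(a,(19,225,v),(25,255,255)),(250,213))
    c=max(cv2.findContours(cv2.morphologyEx(m,cv2.MORPH_CLOSE,np.ones((7,7))),0,2)[0],key=cv2.contourArea)
    q=cv2.approxPolyDP(cv2.convexHull(c),4,True)[:,0]
    print(v,q.tolist());P=onz(cam('scene'),q,100);print(P.tolist(),'\n',np.linalg.norm(P-np.roll(P,-1,0),axis=1))
h=cv2.cvtColor(a,cv2.COLOR_RGB2HSV)
print([h[y,250].tolist() for y in range(228,248)])
```

```text
100 [[253, 180], [280, 194], [290, 207], [246, 246], [206, 215]]
[[469.890450715806, 88.45580122314595, 99.99999999999989], [582.1122240241064, 66.60687350149374, 99.99999999999989], [635.5805087797855, 26.33661484156653, 100.0], [585.6897141794224, -174.1406117889686, 100.0], [416.11374754284634, -123.4865948333578, 100.0]] 
 [114.3  66.9 206.6 177.  218.7]
120 [[253, 181], [280, 195], [289, 208], [245, 245], [206, 215]]
[[472.31644739333933, 83.85651539946025, 100.0], [584.1100114834019, 62.262217841114534, 100.0], [634.5265403881859, 20.83796007331557, 100.0], [581.3863426032758, -172.2517349072408, 100.0], [416.11374754284634, -123.4865948333578, 100.0]] 
 [113.9  65.3 200.3 172.3 214.8]
140 [[252, 181], [280, 196], [288, 208], [245, 244], [206, 215]]
[[469.25053225091995, 82.31368925519155, 100.00000000000011], [586.0962158140896, 57.94284197053423, 99.99999999999989], [631.697337402713, 19.41193316660531, 100.00000000000011], [579.63276402405, -169.05082061528515, 100.0], [416.11374754284634, -123.4865948333578, 100.0]] 
 [119.4  59.7 195.5 169.7 212.5]
155 [[253, 182], [288, 207], [246, 244], [206, 215]]
[[474.7276629835961, 79.28522784994914, 100.0], [629.906149438862, 23.47664116731187, 100.00000000000011], [582.2044097509927, -167.74842034494054, 100.0], [416.11374754284634, -123.4865948333578, 100.0]] 
 [164.9 197.1 171.9 211.1]
[[22, 239, 164], [22, 240, 166], [22, 240, 167], [21, 240, 168], [21, 240, 168], [22, 240, 167], [21, 240, 166], [22, 240, 166], [22, 240, 166], [22, 240, 166], [21, 240, 166], [22, 240, 166], [21, 239, 164], [21, 239, 157], [21, 240, 139], [21, 204, 119], [19, 121, 112], [21, 66, 105], [28, 38, 95], [30, 30, 85]]
```

Both views agree on the cover at z = 100. Its centre is near (528,-16) and the box yaw is about -12°, so the -y face middle is near (502,-143). Next I'll move behind that face, with the gripper shut, and look from closer.

Call:
servo_tool([
  {"rz": 6.1, "gripper": 1},
  {"rz": 6.1, "gripper": 1},
  {"tx": -30, "ty": -30, "gripper": 1},
  {"tx": -36, "ty": -30, "gripper": 1},
  {"tx": -36, "ty": -30, "gripper": 1},
  {"tx": -36, "ty": -30, "gripper": 1},
  {"tx": -36, "ty": -30, "gripper": 1},
  {"tx": -36, "ty": -30, "gripper": 1},
])

```text
schema error: expected keys tx, ty, tz, rx, ry, rz, gripper
```

Run:
```python
from h import *
np.set_printoptions(precision=1,suppress=True)
s=state();a=get_image('wrist');print(s['time_s'],s['ee_pos'],s['tcp_rot'],s['ft_force'],s['gripper_width'])
cv2.imwrite('pics/wrist1.png',a[...,::-1])
np.save('w1.npy',np.r_[s['ee_pos'],s['tcp_rot']])
print(R.from_rotvec(s['tcp_rot']).as_matrix())
```

```text
0.1 [724.3  -0.  252.2] [-2.2 -2.2  0. ] [ 0.3  0.2 -0.7] 85.38146869351046
[[-0.  1. -0.]
 [ 1.  0. -0.]
 [-0. -0. -1.]]
```

View pics/wrist1.png

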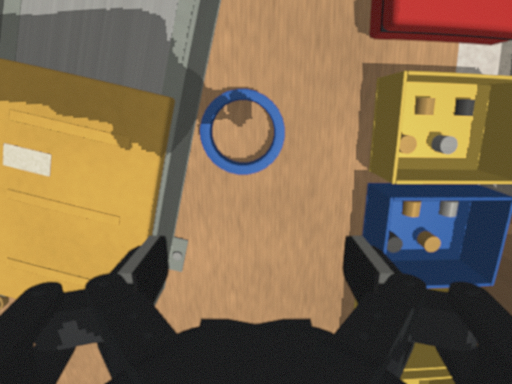

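The move was refused because every row needs all its keys. The wrist view, still from the start pose, shows the cover at left with its right edge running from (172,98) to (155,240). The tape is at (243,130).

Call:
servo_tool([
  {"tx": 0, "ty": 0, "tz": 0, "rx": 0, "ry": 0, "rz": 6.1, "gripper": 1},
  {"tx": 0, "ty": 0, "tz": 0, "rx": 0, "ry": 0, "rz": 6.1, "gripper": 1},
  {"tx": -30, "ty": -30, "tz": 0, "rx": 0, "ry": 0, "rz": 0, "gripper": 1},
  {"tx": -36, "ty": -30, "tz": 0, "rx": 0, "ry": 0, "rz": 0, "gripper": 1},
  {"tx": -36, "ty": -30, "tz": 0, "rx": 0, "ry": 0, "rz": 0, "gripper": 1},
  {"tx": -36, "ty": -30, "tz": 0, "rx": 0, "ry": 0, "rz": 0, "gripper": 1},
  {"tx": -36, "ty": -30, "tz": 0, "rx": 0, "ry": 0, "rz": 0, "gripper": 1},
  {"tx": -36, "ty": -30, "tz": 0, "rx": 0, "ry": 0, "rz": 0, "gripper": 1},
])

```text
time_s: 0.95
ee_pos: [502.9, -168.2, 253.2]
tcp_rot: [-2.445, -1.973, 0.0]
ft_force: [-0.1, -0.3, 0.9]
gripper_width: 0.3
finger_force: 0.0
```

Run:
```python
from h import *
np.set_printoptions(precision=1,suppress=True)
s=state();a=get_image('wrist');print(s['time_s'],s['ee_pos'],s['tcp_rot'],s['ft_force'],s['gripper_width'])
cv2.imwrite('pics/wrist2.png',a[...,::-1])
np.save('w2.npy',np.r_[s['ee_pos'],s['tcp_rot']])
```

```text
0.95 [ 502.9 -168.2  253.2] [-2.4 -2.   0. ] [-0.1 -0.3  0.9] 0.2869231501159885
```

View pics/wrist2.png

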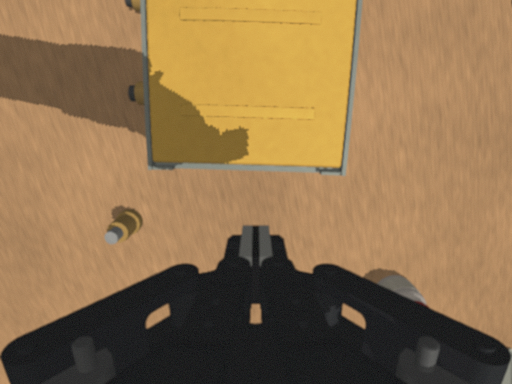

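The wrist view shows the cover from above. Its -y edge is near row 166 (columns 151–344) and the fingertips are at (255,240), a little right of the cover's middle.

Run:
```python
from h import *
np.set_printoptions(precision=2,suppress=True)
w=np.load('w2.npy');s=dict(ee_pos=w[:3],tcp_rot=w[3:]);C=cam('wrist',s)
a=cv2.imread('pics/wrist2.png')[...,::-1]
m=blob(cv2.morphologyEx(mask(a,(18,170,60),(30,255,255)),cv2.MORPH_OPEN,np.ones((3,3))),(250,85))>0
L=[(np.where(m[r])[0].min(),r) for r in range(20,155,3)];Rr=[(np.where(m[r])[0].max(),r) for r in range(20,155,3)]
B=[(c,np.where(m[:,c])[0].max()) for c in range(185,310,3)]
def line(p,name):
    P=onz(C,p,100)[:,:2];vx,vy,x,y=cv2.fitLine(np.float32(P),cv2.DIST_HUBER,0,.01,.01).ravel();print(name,x,y,'ang',np.degrees(np.arctan2(vy,vx)));return np.array([x,y]),np.array([vx,vy])
l,r,b=[line(p,n) for p,n in((L,'L'),(Rr,'R'),(B,'B'))]
def X(a,b):
    t=np.linalg.solve(np.c_[a[1],-b[1]],b[0]-a[0]);return a[0]+t[0]*a[1]
p,q=X(l,b),X(r,b);mid=(p+q)/2
print(p,q,np.linalg.norm(p-q),'mid',mid)
# height check of left corner: wrist vs side vs scene views
pl=cv2.fitLine(np.float32(L),cv2.DIST_HUBER,0,.01,.01).ravel();pb=cv2.fitLine(np.float32(B),cv2.DIST_HUBER,0,.01,.01).ravel()
px=X((pl[2:],pl[:2]),(pb[2:],pb[:2]));print(px,tri(C,px,cam('side'),(308,201)),tri(C,px,cam('scene'),(206,215)))
M=R.from_rotvec(s['tcp_rot']).as_matrix();print('tool x,y of mid rel TCP',(M.T@(np.r_[mid,100]-s['ee_pos'])))
print(np.degrees(np.arctan2(M[0,0],M[1,0])))
```

```text
Traceback (most recent call last):
  File "h.py", line 24, in blob
    n,l,st,c=cv2.connectedComponentsWithStats(m);i=1+np.argmin([np.hypot(*(c[k]-near)) if st[k,4]>30 else 1e9 for k in range(1,n)])
                                                     ~~~~~~~~~^^^^^^^^^^^^^^^^^^^^^^^^^^^^^^^^^^^^^^^^^^^^^^^^^^^^^^^^^^^^^^^^^^^^^
ValueError: attempt to get argmin of an empty sequence
```

```bash
cat > m2.py <<'E'
from h import *
np.set_printoptions(precision=2,suppress=True)
w=np.load('w2.npy');s=dict(ee_pos=w[:3],tcp_rot=w[3:]);C=cam('wrist',s)
a=cv2.imread('pics/wrist2.png')[...,::-1]
h=cv2.cvtColor(a,cv2.COLOR_RGB2HSV);print([h[y,x].tolist() for x,y in((250,60),(200,140),(400,100),(60,80))])
m=blob(cv2.morphologyEx(np.uint8(255*((h[...,1]>135)&(h[...,0]>=19)&(h[...,0]<32))),cv2.MORPH_OPEN,np.ones((3,3))),(250,85))>0
print(m.sum())
L=[(np.where(m[r])[0].min(),r) for r in range(20,155,3)];Rr=[(np.where(m[r])[0].max(),r) for r in range(20,155,3)]
B=[(c,np.where(m[:,c])[0].max()) for c in range(185,310,3)]
def line(p,name):
    P=onz(C,p,100)[:,:2];vx,vy,x,y=cv2.fitLine(np.float32(P),cv2.DIST_HUBER,0,.01,.01).ravel();print(name,x,y,'ang',np.degrees(np.arctan2(vy,vx)));return np.array([x,y]),np.array([vx,vy])
l,r,b=[line(p,n) for p,n in((L,'L'),(Rr,'R'),(B,'B'))]
def X(a,b):
    t=np.linalg.solve(np.c_[a[1],-b[1]],b[0]-a[0]);return a[0]+t[0]*a[1]
p,q=X(l,b),X(r,b);mid=(p+q)/2
print(p,q,np.linalg.norm(p-q),'mid',mid)
pl=cv2.fitLine(np.float32(L),cv2.DIST_HUBER,0,.01,.01).ravel();pb=cv2.fitLine(np.float32(B),cv2.DIST_HUBER,0,.01,.01).ravel()
px=X((pl[2:],pl[:2]),(pb[2:],pb[:2]));print(px,tri(C,px,cam('side'),(308,201)),tri(C,px,cam('scene'),(206,215)))
M=R.from_rotvec(s['tcp_rot']).as_matrix();print('tool x,y of mid rel TCP',(M.T@(np.r_[mid,100]-s['ee_pos'])))
print(np.degrees(np.arctan2(M[0,0],M[1,0])))
E
python3 m2.py
```

```text
[[20, 162, 214], [21, 161, 127], [15, 115, 188], [16, 109, 101]]
32780
L 427.0025 -68.82614 ang 76.25556
R 601.60925 -98.80998 ang 76.00716
B 477.42667 -141.48485 ang -14.324568
[ 413.24 -125.09] [ 584.18 -168.75] 176.4274 mid [ 498.71 -146.92]
[152.86 159.5 ] [[ 415.73 -123.03  102.75    4.53]] [[ 414.99 -124.28  101.1     3.22]]
tool x,y of mid rel TCP [ 19.91  -8.54 153.2 ]
12.18606404700037
```

Heights agree: the cover's corner comes out at z ≈ 101–103 against the stated 100, and the width at 176 against 180. The cover's yaw is about -14°. I'll turn 1.8° more, back off 15 mm, shift -8 in tool y and go down to TCP z = 110.

Call:
servo_tool([
  {"tx": -8, "ty": -4, "tz": 10, "rx": 0, "ry": 0, "rz": 1.8, "gripper": 1},
  {"tx": -7, "ty": -5, "tz": 20, "rx": 0, "ry": 0, "rz": 0, "gripper": 1},
  {"tx": 0, "ty": 0, "tz": 30, "rx": 0, "ry": 0, "rz": 0, "gripper": 1},
  {"tx": 0, "ty": 0, "tz": 30, "rx": 0, "ry": 0, "rz": 0, "gripper": 1},
  {"tx": 0, "ty": 0, "tz": 30, "rx": 0, "ry": 0, "rz": 0, "gripper": 1},
  {"tx": 0, "ty": 0, "tz": 15, "rx": 0, "ry": 0, "rz": 0, "gripper": 1},
  {"tx": 0, "ty": 0, "tz": 8, "rx": 0, "ry": 0, "rz": 0, "gripper": 1},
  {"tx": 0, "ty": 0, "tz": 0, "rx": 0, "ry": 0, "rz": 0, "gripper": 1},
])

```text
time_s: 1.8
ee_pos: [492.8, -179.0, 109.0]
tcp_rot: [-2.473, -1.934, 0.001]
ft_force: [-0.0, 0.9, 0.1]
gripper_width: -0.1
finger_force: 0.0
```

Call:
servo_tool([
  {"tx": 5, "ty": 0, "tz": 0, "rx": 0, "ry": 0, "rz": 0, "gripper": 1},
  {"tx": 5, "ty": 0, "tz": 0, "rx": 0, "ry": 0, "rz": 0, "gripper": 1},
  {"tx": 5, "ty": 0, "tz": 0, "rx": 0, "ry": 0, "rz": 0, "gripper": 1},
  {"tx": 5, "ty": 0, "tz": 0, "rx": 0, "ry": 0, "rz": 0, "gripper": 1},
  {"tx": 5, "ty": 0, "tz": 0, "rx": 0, "ry": 0, "rz": 0, "gripper": 1},
  {"tx": 5, "ty": 0, "tz": 0, "rx": 0, "ry": 0, "rz": 0, "gripper": 1},
  {"tx": 5, "ty": 0, "tz": 0, "rx": 0, "ry": 0, "rz": 0, "gripper": 1},
  {"tx": 5, "ty": 0, "tz": 0, "rx": 0, "ry": 0, "rz": 0, "gripper": 1},
])

```text
time_s: 2.6
ee_pos: [502.5, -142.8, 111.0]
tcp_rot: [2.475, 1.93, -0.001]
ft_force: [-1.0, -5.3, 4.6]
gripper_width: 0.1
finger_force: 2.7
```

Run:
```python
from h import *
s=state();a=get_image('wrist');np.save('w3.npy',np.r_[s['ee_pos'],s['tcp_rot']])
cv2.imwrite('pics/wrist3.png',a[...,::-1]);print(s['ee_pos'],s['ft_force'],s['torque'])
```

```text
[ 502.47455434 -142.76977144  111.0015396 ] [-1.01743368 -5.26881823  4.5760151 ] [-1.08829423  0.27673079 -0.02075333]
```

View pics/wrist3.png

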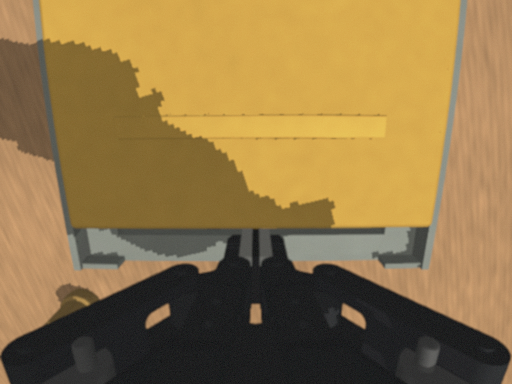

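Fingers rest on the middle of the cover's -y face at about (255,228). The cover has already moved about 16 mm, with 5 N of push. I'll carry on.

Call:
servo_tool([
  {"tx": 10, "ty": 0, "tz": 0, "rx": 0, "ry": 0, "rz": 0, "gripper": 1},
  {"tx": 12, "ty": 0, "tz": 0, "rx": 0, "ry": 0, "rz": 0, "gripper": 1},
  {"tx": 12, "ty": 0, "tz": 0, "rx": 0, "ry": 0, "rz": 0, "gripper": 1},
  {"tx": 12, "ty": 0, "tz": 0, "rx": 0, "ry": 0, "rz": 0, "gripper": 1},
  {"tx": 12, "ty": 0, "tz": 0, "rx": 0, "ry": 0, "rz": 0, "gripper": 1},
  {"tx": 12, "ty": 0, "tz": 0, "rx": 0, "ry": 0, "rz": 0, "gripper": 1},
  {"tx": 12, "ty": 0, "tz": 0, "rx": 0, "ry": 0, "rz": 0, "gripper": 1},
  {"tx": 12, "ty": 0, "tz": 0, "rx": 0, "ry": 0, "rz": 0, "gripper": 1},
])

```text
time_s: 3.45
ee_pos: [524.7, -50.9, 110.7]
tcp_rot: [2.476, 1.931, -0.002]
ft_force: [-1.6, -4.6, 3.7]
gripper_width: 0.1
finger_force: 2.7
```

Call:
servo_tool([
  {"tx": 12, "ty": 0, "tz": 0, "rx": 0, "ry": 0, "rz": 0, "gripper": 1},
  {"tx": 12, "ty": 0, "tz": 0, "rx": 0, "ry": 0, "rz": 0, "gripper": 1},
  {"tx": 12, "ty": 0, "tz": 0, "rx": 0, "ry": 0, "rz": 0, "gripper": 1},
  {"tx": 12, "ty": 0, "tz": 0, "rx": 0, "ry": 0, "rz": 0, "gripper": 1},
  {"tx": 12, "ty": 0, "tz": 0, "rx": 0, "ry": 0, "rz": 0, "gripper": 1},
  {"tx": 12, "ty": 0, "tz": 0, "rx": 0, "ry": 0, "rz": 0, "gripper": 1},
  {"tx": 12, "ty": 0, "tz": 0, "rx": 0, "ry": 0, "rz": 0, "gripper": 1},
  {"tx": 10, "ty": 0, "tz": 0, "rx": 0, "ry": 0, "rz": 0, "gripper": 1},
])

```text
time_s: 4.25
ee_pos: [547.2, 40.6, 110.5]
tcp_rot: [2.476, 1.932, -0.003]
ft_force: [-1.4, -4.7, 4.2]
gripper_width: 0.2
finger_force: 2.7
```

Call:
servo_tool([
  {"tx": 4, "ty": 0, "tz": 0, "rx": 0, "ry": 0, "rz": 0, "gripper": 1},
  {"tx": 4, "ty": 0, "tz": 0, "rx": 0, "ry": 0, "rz": 0, "gripper": 1},
  {"tx": 4, "ty": 0, "tz": 0, "rx": 0, "ry": 0, "rz": 0, "gripper": 1},
  {"tx": 4, "ty": 0, "tz": 0, "rx": 0, "ry": 0, "rz": 0, "gripper": 1},
  {"tx": 4, "ty": 0, "tz": 0, "rx": 0, "ry": 0, "rz": 0, "gripper": 1},
  {"tx": 3, "ty": 0, "tz": 0, "rx": 0, "ry": 0, "rz": 0, "gripper": 1},
  {"tx": 3, "ty": 0, "tz": 0, "rx": 0, "ry": 0, "rz": 0, "gripper": 1},
  {"tx": 2, "ty": 0, "tz": 0, "rx": 0, "ry": 0, "rz": 0, "gripper": 1},
])

```text
time_s: 5.05
ee_pos: [553.9, 67.5, 110.3]
tcp_rot: [2.476, 1.933, -0.003]
ft_force: [-0.5, -4.8, 4.5]
gripper_width: 0.4
finger_force: 2.7
```

Call:
servo_tool([
  {"tx": 1, "ty": 0, "tz": 0, "rx": 0, "ry": 0, "rz": 0, "gripper": 1},
  {"tx": 1, "ty": 0, "tz": 0, "rx": 0, "ry": 0, "rz": 0, "gripper": 1},
  {"tx": 1, "ty": 0, "tz": 0, "rx": 0, "ry": 0, "rz": 0, "gripper": 1},
  {"tx": 0.5, "ty": 0, "tz": 0, "rx": 0, "ry": 0, "rz": 0, "gripper": 1},
  {"tx": 0.5, "ty": 0, "tz": 0, "rx": 0, "ry": 0, "rz": 0, "gripper": 1},
  {"tx": 0.5, "ty": 0, "tz": 0, "rx": 0, "ry": 0, "rz": 0, "gripper": 1},
  {"tx": 0.5, "ty": 0, "tz": 0, "rx": 0, "ry": 0, "rz": 0, "gripper": 1},
  {"tx": 0, "ty": 0, "tz": 0, "rx": 0, "ry": 0, "rz": 0, "gripper": 1},
])

```text
time_s: 5.85
ee_pos: [555.2, 72.3, 110.3]
tcp_rot: [2.476, 1.933, -0.002]
ft_force: [-1.8, -5.2, 2.7]
gripper_width: -0.1
finger_force: 2.6
```

Not at the stop yet. I'll keep going slowly.

Call:
servo_tool([
  {"tx": 1, "ty": 0, "tz": 0, "rx": 0, "ry": 0, "rz": 0, "gripper": 1},
  {"tx": 1, "ty": 0, "tz": 0, "rx": 0, "ry": 0, "rz": 0, "gripper": 1},
  {"tx": 1, "ty": 0, "tz": 0, "rx": 0, "ry": 0, "rz": 0, "gripper": 1},
  {"tx": 1, "ty": 0, "tz": 0, "rx": 0, "ry": 0, "rz": 0, "gripper": 1},
  {"tx": 0.5, "ty": 0, "tz": 0, "rx": 0, "ry": 0, "rz": 0, "gripper": 1},
  {"tx": 0.5, "ty": 0, "tz": 0, "rx": 0, "ry": 0, "rz": 0, "gripper": 1},
  {"tx": 0.5, "ty": 0, "tz": 0, "rx": 0, "ry": 0, "rz": 0, "gripper": 1},
  {"tx": 0.5, "ty": 0, "tz": 0, "rx": 0, "ry": 0, "rz": 0, "gripper": 1},
])

```text
time_s: 6.65
ee_pos: [556.6, 78.0, 110.3]
tcp_rot: [2.477, 1.933, -0.003]
ft_force: [-1.1, -5.9, 4.4]
gripper_width: -0.1
finger_force: 2.7
```

Call:
servo_tool([
  {"tx": 0.5, "ty": 0, "tz": 0, "rx": 0, "ry": 0, "rz": 0, "gripper": 1},
  {"tx": 0.5, "ty": 0, "tz": 0, "rx": 0, "ry": 0, "rz": 0, "gripper": 1},
  {"tx": 0.5, "ty": 0, "tz": 0, "rx": 0, "ry": 0, "rz": 0, "gripper": 1},
  {"tx": 0.5, "ty": 0, "tz": 0, "rx": 0, "ry": 0, "rz": 0, "gripper": 1},
  {"tx": 0.5, "ty": 0, "tz": 0, "rx": 0, "ry": 0, "rz": 0, "gripper": 1},
  {"tx": 0.5, "ty": 0, "tz": 0, "rx": 0, "ry": 0, "rz": 0, "gripper": 1},
  {"tx": 0.5, "ty": 0, "tz": 0, "rx": 0, "ry": 0, "rz": 0, "gripper": 1},
  {"tx": 0.5, "ty": 0, "tz": 0, "rx": 0, "ry": 0, "rz": 0, "gripper": 1},
])

```text
time_s: 7.45
ee_pos: [556.8, 79.0, 110.3]
tcp_rot: [2.477, 1.929, -0.008]
ft_force: [-1.8, -10.6, 6.4]
gripper_width: -0.2
finger_force: 5.4
```

Call:
servo_tool([
  {"tx": 0.5, "ty": 0, "tz": 0, "rx": 0, "ry": 0, "rz": 0, "gripper": 1},
  {"tx": 0.5, "ty": 0, "tz": 0, "rx": 0, "ry": 0, "rz": 0, "gripper": 1},
  {"tx": 0.5, "ty": 0, "tz": 0, "rx": 0, "ry": 0, "rz": 0, "gripper": 1},
  {"tx": 0.5, "ty": 0, "tz": 0, "rx": 0, "ry": 0, "rz": 0, "gripper": 1},
  {"tx": 0.5, "ty": 0, "tz": 0, "rx": 0, "ry": 0, "rz": 0, "gripper": 1},
  {"tx": 0.5, "ty": 0, "tz": 0, "rx": 0, "ry": 0, "rz": 0, "gripper": 1},
  {"tx": 0, "ty": 0, "tz": 0, "rx": 0, "ry": 0, "rz": 0, "gripper": 1},
  {"tx": 0, "ty": 0, "tz": 0, "rx": 0, "ry": 0, "rz": 0, "gripper": 1},
])

```text
time_s: 8.25
ee_pos: [556.7, 79.1, 110.3]
tcp_rot: [2.478, 1.926, -0.012]
ft_force: [-3.2, -13.9, 7.5]
gripper_width: 0.2
finger_force: 7.3
```

The cover is at the stop: total travel was 244 mm, and force rises with no further motion. I'll back off, rise and look into the opening.

Call:
servo_tool([
  {"tx": -15, "ty": 0, "tz": 0, "rx": 0, "ry": 0, "rz": 0, "gripper": 1},
  {"tx": -15, "ty": 0, "tz": 0, "rx": 0, "ry": 0, "rz": 0, "gripper": 1},
  {"tx": -20, "ty": 0, "tz": -20, "rx": 0, "ry": 0, "rz": 0, "gripper": 1},
  {"tx": -30, "ty": 0, "tz": -25, "rx": 0, "ry": 0, "rz": 0, "gripper": 1},
  {"tx": -30, "ty": 0, "tz": -25, "rx": 0, "ry": 0, "rz": 0, "gripper": 1},
  {"tx": -30, "ty": 0, "tz": -25, "rx": 0, "ry": 0, "rz": 0, "gripper": 1},
  {"tx": -30, "ty": 0, "tz": -25, "rx": 0, "ry": 0, "rz": 0, "gripper": 1},
  {"tx": -30, "ty": 0, "tz": -20, "rx": 0, "ry": 0, "rz": 0, "gripper": 1},
])

```text
time_s: 9.05
ee_pos: [510.5, -108.3, 251.6]
tcp_rot: [2.474, 1.936, 0.004]
ft_force: [1.0, 0.4, -1.0]
gripper_width: -0.5
finger_force: 0.0
```

Run:
```python
from h import *
get_image('side')
s=state();a=get_image('wrist');np.save('w4.npy',np.r_[s['ee_pos'],s['tcp_rot']])
cv2.imwrite('pics/wrist4.png',a[...,::-1]);print(s['ee_pos'],s['tcp_rot'],s['ft_force'])
cv2.imwrite('pics/side4.png',get_image('side')[...,::-1]);cv2.imwrite('pics/scene4.png',get_image('scene')[...,::-1])
```

```text
[ 510.3820169  -115.01254708  254.55289084] [2.47691336 1.9219906  0.00460351] [-1.12888844 -3.549674    1.33075049]
```

View pics/wrist4.png

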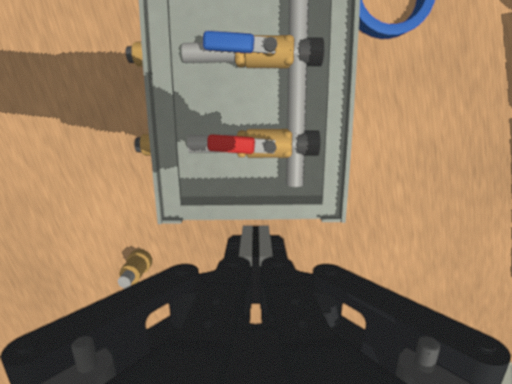

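The cover is off. The red handle (sleeve centre about (230,144)) is on the nearer valve at box y = -185, and the blue one is at (228,42). Both are open.

Run:
```python
from h import *
np.set_printoptions(precision=1,suppress=True)
w=np.load('w4.npy');s=dict(ee_pos=w[:3],tcp_rot=w[3:]);C=cam('wrist',s)
M=R.from_rotvec(s['tcp_rot']).as_matrix()
a=cv2.imread('pics/wrist4.png')[...,::-1];h=cv2.cvtColor(a,cv2.COLOR_RGB2HSV)
def cen(img,col,near):
    m=mask(img,(0,150,60),(6,255,255))|mask(img,(174,150,60),(180,255,255)) if col=='r' else mask(img,(105,120,50),(125,255,255))
    m=blob(m,near);r=cv2.minAreaRect(cv2.findContours(m,0,2)[0][0]);return np.array(r[0]),r,(m>0).sum()
for col,near in(('r',(230,144)),('b',(228,42))):
    c,r,n=cen(a,col,near);P=onz(C,c,67)[0];q=cv2.boxPoints(r);W=onz(C,q,69)
    print(col,c,n,'world',P,'box',np.linalg.norm(W-np.roll(W,-1,0),axis=1),'corners tool',((W-s['ee_pos'])@M)[:,:2].tolist(),'rel tool',M.T@(P-s['ee_pos']))
    for v in('side','scene'):
        im=cv2.imread(f'pics/{v}4.png')[...,::-1];K,d,Wm=cam(v);T=np.linalg.inv(Wm);x=T[:3,:3]@P+T[:3,3]
        px=cv2.projectPoints(np.array([[x[0],-x[1],-x[2]]]),np.zeros(3),np.zeros(3),K,d)[0].ravel()
        try:
            c2,_,n2=cen(im,col,px);print(' ',v,px,c2,n2,tri(C,c,cam(v),c2))
        except Exception as e: print(v,px,e)
# outer edges of box: end wall (z80) line & side guides; stem pixel
print('stem', M.T@(onz(C,(268,146),70)[0]-s['ee_pos']), onz(C,(268,146),70))
print('end wall outer px(250,220) z80',M.T@(onz(C,(250,220),80)[0]-s['ee_pos']))
print('tip px', M[:,0])
```

```text
r [230.6 143.4] 717 world [494.7 -75.6  67. ] box [16.8 46.9 16.9 47.6] corners tool [[28.587250540560785, -50.69262104951538], [45.2936013180321, -48.51908200649826], [40.96115186488155, -1.7760028499975542], [24.152202549369694, -3.3292614878383815]] rel tool [ 34.6 -26.3 187.3]
  side [280.8 207.3] [280.5 207.5] 56 [[495.  -75.3  66.4   1. ]]
  scene [236.1 220.4] [235.4 221.1] 61 [[493.6 -76.3  63.9   1.7]]
b [227.8  41.4] 895 world [518.3  20.   67. ] box [16.6 47.7 16.6 48.2] corners tool [[126.17927549021336, -51.799000714934046], [142.70953635244362, -50.00825592743838], [139.26265166990623, -2.41497751714947], [122.6862968709437, -3.6902071782870918]] rel tool [133.1 -27.1 187.2]
  side [258.6 220.8] [258. 221.] 50 [[519.1  20.8  65.9   1.8]]
  scene [256.4 203.8] [256.1 204.1] 48 [[517.8  20.   65.8   1.2]]
stem [ 32.2  12.5 184.6] [[531.6 -87.6  70. ]]
end wall outer px(250,220) z80 [-45.1  -6.2 174.6]
tip px [ 0.2  1.  -0. ]
```

Run:
```python
from h import *
a=cv2.imread('pics/side4.png');b=cv2.imread('pics/scene4.png')
cv2.imwrite('pics/crop4.png',cv2.resize(np.hstack([b[110:290,170:370],a[140:320,130:330]]),(800,360),interpolation=cv2.INTER_CUBIC))
```

```text
(no output)
```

View pics/crop4.png

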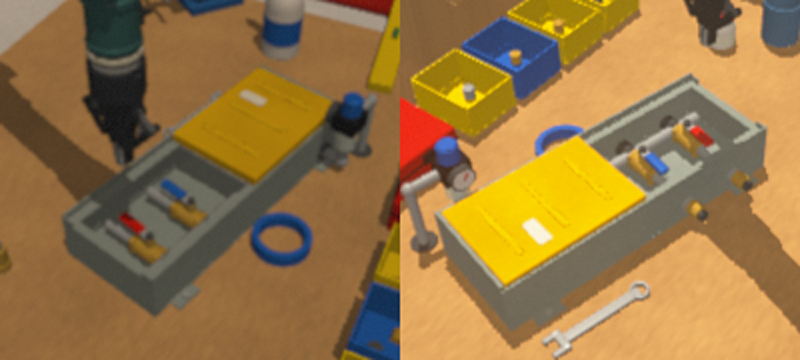

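Three views agree on red_grip at about (494.7,-75.6), top ≈ 66. From the present TCP the stem is at about tool (+31,+15), and the handle's angle is about 0.09 rad. I'll go down on its -y side, TCP z 76 (tips at 54).

Call:
servo_tool([
  {"tx": 1, "ty": -13, "tz": 0, "rx": 0, "ry": 0, "rz": 0, "gripper": 1},
  {"tx": 0, "ty": -14, "tz": 20, "rx": 0, "ry": 0, "rz": 0, "gripper": 1},
  {"tx": 0, "ty": 0, "tz": 35, "rx": 0, "ry": 0, "rz": 0, "gripper": 1},
  {"tx": 0, "ty": 0, "tz": 35, "rx": 0, "ry": 0, "rz": 0, "gripper": 1},
  {"tx": 0, "ty": 0, "tz": 25, "rx": 0, "ry": 0, "rz": 0, "gripper": 1},
  {"tx": 0, "ty": 0, "tz": 15, "rx": 0, "ry": 0, "rz": 0, "gripper": 1},
  {"tx": 0, "ty": 0, "tz": 0, "rx": 0, "ry": 0, "rz": 0, "gripper": 1},
  {"tx": 0, "ty": 0, "tz": 0, "rx": 0, "ry": 0, "rz": 0, "gripper": 1},
])

```text
time_s: 10.05
ee_pos: [483.7, -99.0, 119.8]
tcp_rot: [-2.472, -1.935, 0.002]
ft_force: [-0.5, 0.6, 0.2]
gripper_width: -0.0
finger_force: 0.0
```

```bash
cat > rel.py <<'E'
from h import *
np.set_printoptions(precision=1,suppress=True)
w=np.load('w4.npy');M=R.from_rotvec(w[3:]).as_matrix();stem=w[:3]+M@np.array([31,15,191.])
s=state();N=R.from_rotvec(s['tcp_rot']).as_matrix()
print(s['time_s'],'rel stem',(N.T@(s['ee_pos']-stem))[:2],'z',s['ee_pos'][2],'F tool',N.T@s['ft_force'], 'yaw',np.degrees(np.arctan2(N[0,0],N[1,0])))
E
python3 rel.py
```

```text
10.05 rel stem [-21.4 -46.5] z 119.84160791443593 F tool [ 0.4 -0.6 -0.2] yaw 13.883925238161268
```

The arm was overshooting when that picture was taken. The stem itself is right (three views), but the present position relative to it is (-21,-47) rather than (-30,-42). I'll correct that while going down.

Call:
servo_tool([
  {"tx": -5, "ty": 2, "tz": 0, "rx": 0, "ry": 0, "rz": 0, "gripper": 1},
  {"tx": -4, "ty": 2, "tz": 4, "rx": 0, "ry": 0, "rz": 0, "gripper": 1},
  {"tx": 0, "ty": 0, "tz": 15, "rx": 0, "ry": 0, "rz": 0, "gripper": 1},
  {"tx": 0, "ty": 0, "tz": 15, "rx": 0, "ry": 0, "rz": 0, "gripper": 1},
  {"tx": 0, "ty": 0, "tz": 8, "rx": 0, "ry": 0, "rz": 0, "gripper": 1},
  {"tx": 0, "ty": 0, "tz": 2, "rx": 0, "ry": 0, "rz": 0, "gripper": 1},
  {"tx": 0, "ty": 0, "tz": 0, "rx": 0, "ry": 0, "rz": 0, "gripper": 1},
  {"tx": 0, "ty": 0, "tz": 0, "rx": 0, "ry": 0, "rz": 0, "gripper": 1},
])

```text
time_s: 10.85
ee_pos: [486.5, -110.3, 76.8]
tcp_rot: [2.475, 1.934, 0.001]
ft_force: [-0.3, 0.2, -0.0]
gripper_width: 0.1
finger_force: 0.0
```

```bash
python3 rel.py; python3 -c "
from h import *
cv2.imwrite('pics/wrist5.png',get_image('wrist')[...,::-1])"
```

```text
10.85 rel stem [-31.8 -40.8] z 76.78981349217469 F tool [ 0.2 -0.3  0. ] yaw 14.004135662652907
```

View pics/wrist5.png

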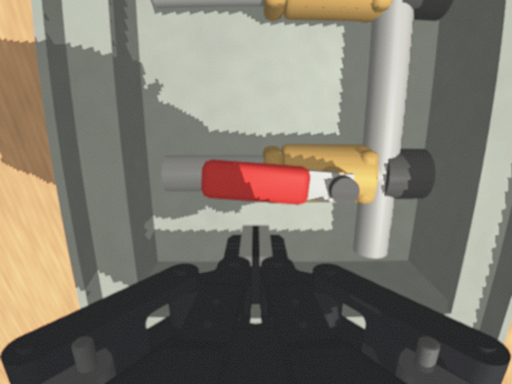

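The fingers are on the -y side of the red sleeve. Sleeve centre is (255,181), stem (345,188) and tips (255,235), about 43 mm from the axis. Pushing round now.

Call:
servo_tool([
  {"tx": 4, "ty": -0.5, "tz": 0, "rx": 0, "ry": 0, "rz": 0, "gripper": 1},
  {"tx": 4, "ty": -0.5, "tz": 0, "rx": 0, "ry": 0, "rz": 0, "gripper": 1},
  {"tx": 4, "ty": -0.5, "tz": 0, "rx": 0, "ry": 0, "rz": 0, "gripper": 1},
  {"tx": 4, "ty": -0.5, "tz": 0, "rx": 0, "ry": 0, "rz": 0, "gripper": 1},
  {"tx": 4, "ty": -1, "tz": 0, "rx": 0, "ry": 0, "rz": 0, "gripper": 1},
  {"tx": 4, "ty": -1, "tz": 0, "rx": 0, "ry": 0, "rz": 0, "gripper": 1},
  {"tx": 4, "ty": -1, "tz": 0, "rx": 0, "ry": 0, "rz": 0, "gripper": 1},
  {"tx": 4, "ty": -1, "tz": 0, "rx": 0, "ry": 0, "rz": 0, "gripper": 1},
])

```text
time_s: 11.7
ee_pos: [488.5, -79.5, 76.5]
tcp_rot: [2.476, 1.929, -0.001]
ft_force: [-0.2, -5.2, 1.4]
gripper_width: -0.1
finger_force: 2.1
```

```bash
python3 rel.py
```

```text
11.7 rel stem [ -1.6 -46.3] z 76.52179259441573 F tool [-5.1  1.1 -1.4] yaw 14.135207322457324
```

Call:
servo_tool([
  {"tx": 4.5, "ty": 0, "tz": 0, "rx": 0, "ry": 0, "rz": 0, "gripper": 1},
  {"tx": 4.5, "ty": 0.5, "tz": 0, "rx": 0, "ry": 0, "rz": 0, "gripper": 1},
  {"tx": 4.5, "ty": 1, "tz": 0, "rx": 0, "ry": 0, "rz": 0, "gripper": 1},
  {"tx": 4.5, "ty": 1, "tz": 0, "rx": 0, "ry": 0, "rz": 0, "gripper": 1},
  {"tx": 4.5, "ty": 1.5, "tz": 0, "rx": 0, "ry": 0, "rz": 0, "gripper": 1},
  {"tx": 4.5, "ty": 2, "tz": 0, "rx": 0, "ry": 0, "rz": 0, "gripper": 1},
  {"tx": 3, "ty": 3, "tz": 0, "rx": 0, "ry": 0, "rz": 0, "gripper": 1},
  {"tx": 3, "ty": 3, "tz": 0, "rx": 0, "ry": 0, "rz": 0, "gripper": 1},
])

```text
time_s: 12.5
ee_pos: [506.1, -48.8, 76.0]
tcp_rot: [-2.475, -1.932, 0.005]
ft_force: [-4.1, -4.0, 0.3]
gripper_width: 0.0
finger_force: 1.9
```

```bash
python3 rel.py
```

```text
12.5 rel stem [ 32.6 -36.7] z 75.9641186342986 F tool [-4.8 -3.  -0.3] yaw 14.036650132025366
```

Call:
servo_tool([
  {"tx": 2, "ty": 3, "tz": 0, "rx": 0, "ry": 0, "rz": 0, "gripper": 1},
  {"tx": 2, "ty": 3, "tz": 0, "rx": 0, "ry": 0, "rz": 0, "gripper": 1},
  {"tx": 2, "ty": 3, "tz": 0, "rx": 0, "ry": 0, "rz": 0, "gripper": 1},
  {"tx": 1, "ty": 2, "tz": 0, "rx": 0, "ry": 0, "rz": 0, "gripper": 1},
  {"tx": 0, "ty": 2, "tz": 0, "rx": 0, "ry": 0, "rz": 0, "gripper": 1},
  {"tx": 0, "ty": 2, "tz": 0, "rx": 0, "ry": 0, "rz": 0, "gripper": 1},
  {"tx": 0, "ty": 1, "tz": 0, "rx": 0, "ry": 0, "rz": 0, "gripper": 1},
  {"tx": 0, "ty": 1, "tz": 0, "rx": 0, "ry": 0, "rz": 0, "gripper": 1},
])

```text
time_s: 13.3
ee_pos: [522.5, -44.0, 76.1]
tcp_rot: [-2.469, -1.932, 0.007]
ft_force: [-8.8, 1.9, 7.2]
gripper_width: -0.4
finger_force: 4.9
```

```bash
python3 rel.py
```

```text
13.3 rel stem [ 41.3 -22. ] z 76.08511176954379 F tool [-0.2 -9.1 -7.2] yaw 13.919465795874027
```

Force is rising to 9 N, so it may be at its stop. Pushing a little more to find out.

Call:
servo_tool([
  {"tx": 0, "ty": 1, "tz": 0, "rx": 0, "ry": 0, "rz": 0, "gripper": 1},
  {"tx": 0, "ty": 1, "tz": 0, "rx": 0, "ry": 0, "rz": 0, "gripper": 1},
  {"tx": 0, "ty": 0.5, "tz": 0, "rx": 0, "ry": 0, "rz": 0, "gripper": 1},
  {"tx": 0, "ty": 0.5, "tz": 0, "rx": 0, "ry": 0, "rz": 0, "gripper": 1},
  {"tx": 0, "ty": 0.5, "tz": 0, "rx": 0, "ry": 0, "rz": 0, "gripper": 1},
  {"tx": 0, "ty": 0.5, "tz": 0, "rx": 0, "ry": 0, "rz": 0, "gripper": 1},
  {"tx": 0, "ty": 0, "tz": 0, "rx": 0, "ry": 0, "rz": 0, "gripper": 1},
  {"tx": 0, "ty": 0, "tz": 0, "rx": 0, "ry": 0, "rz": 0, "gripper": 1},
])

```text
time_s: 14.1
ee_pos: [522.8, -44.1, 75.9]
tcp_rot: [-2.464, -1.929, 0.014]
ft_force: [-12.6, 3.9, 11.5]
gripper_width: 0.1
finger_force: 7.0
```

```bash
python3 rel.py
```

```text
14.1 rel stem [ 41.3 -21.8] z 75.94581716020254 F tool [  0.8 -13.3 -11.3] yaw 13.885358517711635
```

It's at the stop: 4 mm commanded, 0.2 mm moved. Backing away, rising, and looking.

Call:
servo_tool([
  {"tx": 0, "ty": -8, "tz": 0, "rx": 0, "ry": 0, "rz": 0, "gripper": 1},
  {"tx": 0, "ty": -10, "tz": 0, "rx": 0, "ry": 0, "rz": 0, "gripper": 1},
  {"tx": 0, "ty": -5, "tz": -5, "rx": 0, "ry": 0, "rz": 0, "gripper": 1},
  {"tx": 0, "ty": 0, "tz": -20, "rx": 0, "ry": 0, "rz": 0, "gripper": 1},
  {"tx": 0, "ty": 0, "tz": -30, "rx": 0, "ry": 0, "rz": 0, "gripper": 1},
  {"tx": 0, "ty": 0, "tz": -35, "rx": 0, "ry": 0, "rz": 0, "gripper": 1},
  {"tx": -10, "ty": 0, "tz": -35, "rx": 0, "ry": 0, "rz": 0, "gripper": 1},
  {"tx": -20, "ty": 0, "tz": -35, "rx": 0, "ry": 0, "rz": 0, "gripper": 1},
])

```text
time_s: 14.9
ee_pos: [502.1, -69.0, 238.6]
tcp_rot: [2.47, 1.937, 0.006]
ft_force: [0.4, -0.1, -1.1]
gripper_width: -0.1
finger_force: 0.0
```

Call:
servo_tool([
  {"tx": -30, "ty": 0, "tz": -10, "rx": 0, "ry": 0, "rz": 0, "gripper": 1},
  {"tx": -30, "ty": 0, "tz": 0, "rx": 0, "ry": 0, "rz": 0, "gripper": 1},
  {"tx": -10, "ty": 0, "tz": 0, "rx": 0, "ry": 0, "rz": 0, "gripper": 1},
  {"tx": 0, "ty": 0, "tz": 0, "rx": 0, "ry": 0, "rz": 0, "gripper": 1},
  {"tx": 0, "ty": 0, "tz": 0, "rx": 0, "ry": 0, "rz": 0, "gripper": 1},
  {"tx": 0, "ty": 0, "tz": 0, "rx": 0, "ry": 0, "rz": 0, "gripper": 1},
  {"tx": 0, "ty": 0, "tz": 0, "rx": 0, "ry": 0, "rz": 0, "gripper": 1},
  {"tx": 0, "ty": 0, "tz": 0, "rx": 0, "ry": 0, "rz": 0, "gripper": 1},
])

```text
time_s: 15.7
ee_pos: [483.6, -137.3, 246.1]
tcp_rot: [-2.474, -1.936, 0.0]
ft_force: [-0.6, 0.4, -0.2]
gripper_width: 0.2
finger_force: 0.0
```

Run:
```python
from h import *
np.set_printoptions(precision=1,suppress=True)
s=state();a=get_image('wrist');C=cam('wrist',s);M=R.from_rotvec(s['tcp_rot']).as_matrix();print(s['time_s'],s['ee_pos'])
b=get_image('side')
cv2.imwrite('pics/final.png',np.hstack([a[:240,100:500],b[140:380,130:530]])[...,::-1])
P=[]
for n,m in(('r',mask(a,(0,150,60),(6,255,255))|mask(a,(174,150,60),(180,255,255))),('b',mask(a,(105,120,50),(125,255,255)))):
    for c in cv2.findContours(m,0,2)[0]:
        if 300<cv2.contourArea(c)<2500:
            W=(onz(C,np.float64(c[:,0]),69)-s['ee_pos'])@M;vx,vy=cv2.fitLine(np.float32(onz(C,np.argwhere(cv2.drawContours(np.zeros_like(m),[c],-1,1,-1))[:,::-1].astype(float),69)@M)[:,:2],2,0,.01,.01).ravel()[:2]
            print(n,W.mean(0),'dir tool',np.degrees(np.arctan2(vy,vx)))
# cover -y edge to stop distance via wrist: yellow lower edge
```

```text
15.7 [ 483.6 -137.3  246.1]
r [ 95.7  37.4 177.1] dir tool 0.23423316
b [164.9 152.1 177. ] dir tool 84.19953
b [157.6  -1.7 177.1] dir tool -87.724
```

View pics/final.png

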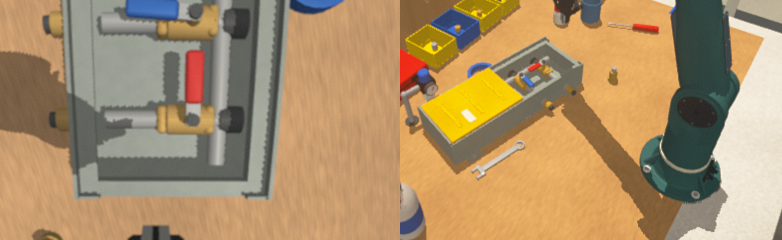

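The red handle stands square across its pipe (0.2° off the tool's x, which is lined up with the box's y). Blue is still open, and the cover sits against the stop with nothing touching it. Handing in.

```bash
python3 -c "
from plant import *
print(hand_in())"
```

```text
the job is handed in; nothing more can be done
None
```

The job is handed in at about 16 s: the yellow cover is against its stop, the red valve is shut square across its pipe, and the blue handle is still open; nothing else was touched, as far as the pictures and force readings show.

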